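Fetch a toy car body from deep in a rack lane with long tongs

TASK

A finished toy car body stands deep in one of the two roofed rack lanes, out of finger reach. Take the long spring tongs, reach into that lane, grip the body lightly with them and draw it out, leaving the chassis in the other lane alone. Its finish is fresh, so touch it only with the soft-jawed tongs: stand it upright in the middle of the grey mat, then lay the tongs down flat on the bench clear of it.

Things in the scene. Friction and masses are not known exactly. Their poses are not given: they have to be found in the camera images.
- rack: Grey sheet-steel rack with a clear cover, fixed to the bench: 170 deep x 185 wide x 82 mm high, 213 wide over its foot flanges. Origin: centre of its underside; x runs into its two lanes, z up. Lane centre lines at y = +45.5 and -45.5 mm; each lane is 88 mm wide between 3 mm walls. Floor plate 3 mm thick, roof underside at z = 75 mm, back wall at x = +82 mm.
- mouths (a point): Middle of the rack's open front edge (rack x = -85, y = 0, floor height z = 3 mm). The lanes can be entered only here.
- shell: Toy car body, 63 wide x 113 long x 48 mm high, about 42 g, upright in one of the lanes, length along the lane. Origin: centre of its underside; y along its length, z up. Lower body 60 mm wide, up to z = 24 mm; on it the cab, 44 mm wide (x -22 to +22), y -9 to +16, z 24 to 46 mm, so that a ledge 8 mm wide runs along each side of the cab.
- cab (a point): Middle of the body's cab: 35 mm above the body's underside, 3.5 mm along +y from its origin.
- chassis: Toy chassis on four wheels, 83 x 116 x 50 mm, standing in the other lane; to be left alone. Origin: centre of its underside.
- tongs: Long two-armed spring tongs, 311 mm long, 0.1 to 0.27 kg, lying flat on the bench, jaws towards the rack. Origin: on their underside between the two black hand grips; x points to the jaws, z up. They are heavier at the joined end (26 mm wide, reaches x = -143 mm) and balance 10 to 40 mm behind the grips' middle. All of it lies below z = 24 mm.
- tongs_grips (a point): Midway between the hand grips (z = 12 mm in the tongs). Grips: 68 mm long, 24 mm tall, 47 mm across. A spring holds the tongs open: about 12 N on the grips starts to close them, 13 to 14 N closes them to the cab's 44 mm; each further newton presses each jaw with 0.44 N. 20 to 40 N is ample, over 60 N spoils the body. Squeezed 1 to 2 mm they are held with open jaws; let out to 47 mm they drop.
- tongs_jaws (a point): Midway between the soft jaw pads, 153 mm ahead of the grips, z = 12 mm in the tongs. Pads 31 mm long, 18 mm tall, 5 mm thick; gap 59 mm open (70 mm over the outsides). 1 mm less across the grips brings them 2.3 mm together. Held tongs pitch in the fingers, mostly jaws up, so the jaws may stand up to 25 mm high: lowered beside the cab, they are felt (about 2 N) to land on the ledges.
- mat: Grey mat fixed to the bench, 150 x 150 x 3 mm. Origin: centre of its underside. Behind the mat and the rack's right side stands a tall full crate, beyond about x = 0.63 m between y = +0.07 and -0.32 m: keep the gripper and the carried body clear of it.

How it is judged:
On the way, in this order (a step that is already met when the one before it is completed fails the run):
1. the tongs grip the body inside its lane (contact force between tongs and shell above 1 N and x of shell in the frame of rack above -0.03 m), for 0.2 s.
2. the body, held by the tongs, is out of the lane (contact force between tongs and shell above 0.5 N and x of shell in the frame of rack below -0.145 m), for 0.1 s.
3. the tongs bring the body down onto the mat (contact force between tongs and shell above 0.5 N and horizontal distance between shell and mat below 0.05 m and height (world z) of shell below 0.02 m), for 0.1 s.
At the end, for the whole second after the job is handed in: The body stands upright and still on the mat, its middle within 50 mm of the mat's middle; the tongs lie flat and still on the bench, not touching it (horizontal distance between shell and mat below 0.05 m and height (world z) of each of shell, tongs below 0.008 m and angle between shell's own z axis and vertical below 0.1 rad and linear speed of each of shell, tongs below 0.02 m/s and contact force between tongs and shell below 0.1 N and angle between tongs's own z axis and vertical below 0.06 rad).
It fails at once if the tongs squeeze or strike the body hard (both jaws together) (contact force between tongs and shell above 45 N).
It fails at once if the fingers touch the body (contact force between the fingers and shell above 0.5 N).
It fails at once if the body is tipped over (angle between shell's own z axis and vertical above 0.6 rad).
It fails at once if the chassis in the other lane is moved over 15 mm (distance of chassis from where it was at the start of the episode above 0.015 m).
It also fails if it takes over 70 s, if anything falls off the work surface, if the arm or the gripper's body presses on something with over 40 N, if the wrist force passes 120 N, or if a joint passes its speed limit or range.

ROBOT

A 6-joint arm with a two-finger parallel gripper is mounted at the origin on a cart in front of the work surface, level with it; the furniture and walls round the work are solid. World frame = base frame: x ahead of the robot, y to its left, z up, the work surface at z = 0. Lengths are in m, angles in rad, forces in N, time in s.
With the tool pointing down it reaches from about 0.375 to 0.9 m from the base axis. Payload 3.1 kg.
Tool frame: the origin (TCP) lies at the very end of the fingers, on their centre line; the grasp point (between the pads) lies 19 mm behind it; z points along the fingers, y is the line along which they close (so a half turn about z gives the same grasp; the last joint's range is limited). The gripper opens to 85 mm and grips with 20 to 120 N. Pads are 22 mm wide; open, the fingers measure 114 mm over their backs; the gripper's body (76 mm by 85 mm) begins 54 mm behind the grasp point. The pads swing forward as they close: fully open they stand 13 mm farther back than shut.
Start: joints at [1.065, 0.527, 1.433, -0, 1.181, -0.178], TCP at [0.201, 0.592, 0.231] pointing down, gripper open.
Joint ranges: [-3.08, 3.08], [-0.75, 2.2], [0.22, 2.44], [-1.43, 4.57], [0, 2.65], [-2.85, 2.85]. Speed limits (rad/s): [2.79, 2.79, 3.14, 3.14, 3.14, 3.14].

INTERFACE

Orientations are given as a unit quaternion [w, x, y, z].
In Python, from cell import status, eyes, manip, spotter gives the robot as it stands.
- The arm moves only by the tool step_arm, never from a script. Its argument "plan" is a list of rows, each an object with "delta_pos": the shift along the tool's x, y, z in m, a list of three; "yaw": the turn about the tool's z in degrees. A call has 1 to 12 rows; each row shifts and turns the commanded pose from where the row before left it, along the tool's axes as they then stand; what a row does not reach is not made up. A row lasts 1/10 s, in which the tool goes at most 50 mm and 8.59 degrees, less where a joint would pass 70% of its speed; a pose out of reach is approached as far as the arm can. A call with a gripper value outside its range is refused whole. "claw" is the opening, from -1 (shut) to 1 (fully open), set as the call begins (left out, the last holds). The fingers move at their own pace and stop on an object; "newtons" is the grip in N (left out, the last holds). Time passes only in rows, so rows that do not move let the fingers close. It gives the time, the measured TCP pose, the force, the opening and the grip force at its end, in the units of the state.
- status.state(): the state, without advancing time (a new reading comes with each control period).
- eyes.get_image(name): name is "scene" or "side" or "wrist"; returns a dict with "frame" (400x640x3 uint8, red, green, blue), "z_map" (400x640 float32, m along the optical axis (not along the pixel's ray), 0 where there is no reading), "K" (3x3 intrinsics, pixels), "rvec" (rotation vector, rad) and "tvec" (3), from world to camera coordinates, as OpenCV has them. Camera axes: x right, y down, z forward; pixel columns grow to the right and rows downward; lengths in m; the calibration is good to about 2 mm. A picture is of the moment at which its call begins.
- manip.close_job(): hands the job in; it is judged then, once.
Trained networks look in a picture, given as the dict that the camera call returned (one of the last four; its "shot" number tells which), for a name from the list of things; names that differ only in an ending like _2 or _b are one class to them, and where a whole thing is asked for, a point or a joint stands for the part that bears it (a point fixed in the world has none). Each returns a list of dicts, best first, with "p" (0 to 1); they miss things now and then, are a little off and sometimes report something else, mostly with a low value. They report only what shows in the picture. A call takes as long as a camera call.
- spotter.spot_in(query, picture): "xy" ([column, row] in pixels, amid what is visible of it).
- spotter.cut_out(query, picture): "pixels" (400x640 bool, what is visible of it) and "xy" ([column, row] in pixels, amid what is visible of it).
- spotter.spot_point(query, picture): "xy" ([column, row] in pixels: a listed point, or the origin of a listed thing).
The state is a dict: "time_s": time; "joint_positions": joint angles; "qd": joint speeds; "joint_efforts": joint torques, N m; "position": TCP position; "tcp_rot": TCP orientation; "contact_force": force on the tool from outside, world axes, zero at the start; "wrist_torque": the same for the moment, N m; "finger_gap": finger opening in m; "gripper_force": force on a finger pad.
Only numpy, scipy, OpenCV 4.12 (cv2) and the standard library are available. Lean on these libraries where they do the work, as an engineer would, in place of code of your own. Each camera call takes 0.05 s, during which the arm holds its last target. There are 200 camera calls.

## Working session

There is one attempt and no reset: what is moved stays moved. The work goes in short steps, Python scripts to look and compute and a tool call to move; the robot and the scene stay as the last step left them, time stands still between calls to the robot, and variables do not carry over. Pictures are saved under pics/ and viewed, at most 13 in all, crops included, and the job is handed in when it is done.

Besides the shell and the picture viewer there is one more tool, called after "Request:" by a JSON object that holds its "name" and its "arguments", one argument or row to a line. step_arm: Moves the arm, as the interface text tells. Its arguments: {"type":"object","properties":{"plan":{"type":"array"},"claw":{"type":"number"},"newtons":{"type":"number"}},"required":["plan"]}

```bash
ls; mkdir -p pics
cat > h.py <<'E'
import numpy as np, cv2
from cell import status, eyes, manip, spotter
def cam(p):
    R=cv2.Rodrigues(np.array(p["rvec"],float))[0]; return R,np.array(p["tvec"],float).ravel(),np.array(p["K"],float)
def ray(p,xy):
    R,t,K=cam(p); d=R.T@np.linalg.solve(K,[xy[0],xy[1],1.]); return -R.T@t,d
def atz(p,xy,z):
    c,d=ray(p,xy); return c+d*(z-c[2])/d[2]
def cloud(p,mask=None):
    R,t,K=cam(p); z=p["z_map"]; m=z>0
    if mask is not None: m&=mask
    v,u=np.nonzero(m); zz=z[v,u]
    P=np.linalg.solve(K,np.vstack([u,v,np.ones_like(u)]))*zz
    return (R.T@(P-t[:,None])).T,(u,v)
def at(p,xy):
    R,t,K=cam(p); u,v=np.round(xy).astype(int); z=np.median(p["z_map"][v-1:v+2,u-1:u+2]); 
    return R.T@(np.linalg.solve(K,[xy[0],xy[1],1.])*z-t)
def save(p,n): cv2.imwrite(f"pics/{n}.png",p["frame"][:,:,::-1])
E
python3 - <<'E'
from h import *
np.set_printoptions(precision=4,suppress=True)
s=status.state(); print({k:np.round(v,3) for k,v in s.items()})
F=[]
for n in ["scene","side"]:
    p=eyes.get_image(n); save(p,n+"0"); F.append(p["frame"])
    c,_=ray(p,(0,0)); print(n,c)
    for q in ["rack","mouths","shell","cab","chassis","tongs","tongs_grips","tongs_jaws","mat"]:
        for r in spotter.spot_point(q,p)[:2]:
            try: print(q,round(r["p"],2),np.round(r["xy"],1),at(p,r["xy"]))
            except Exception as e: print(q,r,e)
E
```

```text
pics
{'time_s': np.float64(0.0), 'joint_positions': array([ 1.065,  0.528,  1.434, -0.   ,  1.181, -0.179]), 'qd': array([-0.   , -0.001,  0.001, -0.002, -0.   , -0.   ]), 'joint_efforts': array([  0.001, -44.235, -17.803,  -0.   ,   0.008,  -0.   ]), 'position': array([0.2  , 0.591, 0.23 ]), 'tcp_rot': array([-0.   ,  0.163,  0.987, -0.001]), 'contact_force': array([-0.332,  0.185,  0.617]), 'wrist_torque': array([ 0.007,  0.008, -0.051]), 'gripper_force': np.float64(0.0), 'finger_gap': np.float64(0.085)}
scene [0.0451 0.1259 0.7209]
rack 0.8 [251.2 264.5] [0.4444 0.0317 0.0766]
chassis 0.7 [410.9 197.3] [ 0.4707 -0.3566 -0.002 ]
tongs 0.73 [413.5 201.5] [ 0.4566 -0.3521  0.0007]
tongs_grips 0.75 [414.4 197.4] [ 0.4665 -0.3631 -0.002 ]
tongs_jaws 0.8 [358.4 230.4] [ 0.4547 -0.2065 -0.002 ]
mat 0.92 [384.5 168.9] [ 0.5682 -0.3553  0.0022]
side [ 0.3759 -1.0699  0.6888]
rack 0.81 [302.7 182.1] [ 0.4988 -0.0387  0.0435]
rack 0.42 [284.2 181. ] [ 0.4495 -0.0659  0.067 ]
mouths 0.86 [303.6 201.6] [ 0.4979 -0.066   0.0016]
mouths 0.69 [314.1 179.2] [ 0.5334 -0.0035  0.0283]
shell 0.84 [313.4 178.5] [0.5321 0.0005 0.0281]
shell 0.29 [303.  201.3] [ 0.4967 -0.0635  0.001 ]
cab 0.53 [314.5 168.7] [ 0.5294 -0.035   0.0789]
chassis 0.74 [282.1 183.5] [ 0.4468 -0.0278  0.0363]
tongs 0.7 [299.6 279.6] [ 0.4556 -0.3479  0.0004]
tongs_grips 0.81 [303.6 276.7] [ 0.4648 -0.3403  0.0004]
tongs_jaws 0.98 [290.8 231.8] [ 0.4532 -0.186   0.0006]
mat 0.72 [361.3 274.7] [ 0.5848 -0.3523  0.0032]
mat 0.37 [284.1 183.7] [ 0.4517 -0.0303  0.0369]
```

View pics/scene0.png

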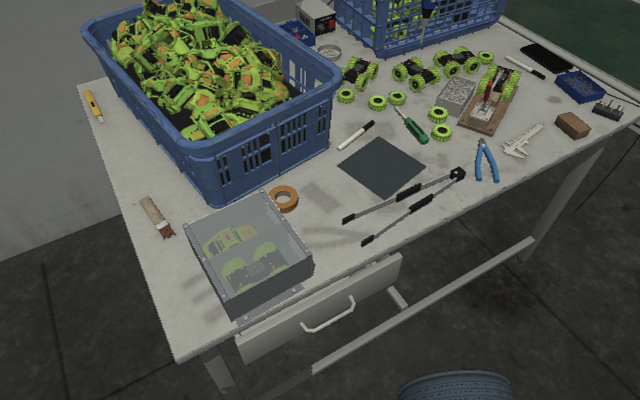

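View pics/side0.png

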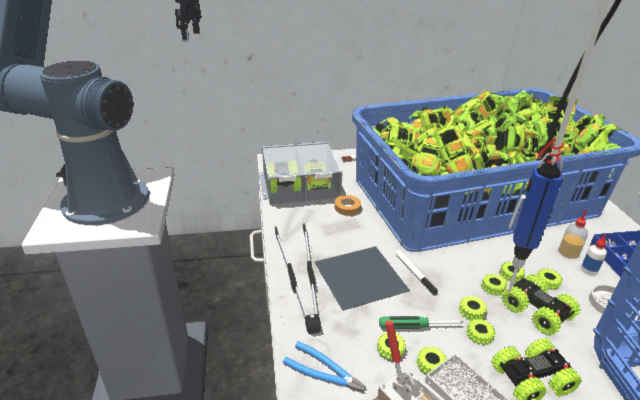

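The scene view shows the rack at (250,255): car body in the far lane (230,240), chassis in the near lane (255,265). The mouth faces the tongs, which lie at (410,205) with jaws toward the rack, and the mat is at (383,168). The side view agrees.

Run:
```python
from h import *
np.set_printoptions(precision=4,suppress=True)
for n in ["scene","side"]:
    p=eyes.get_image(n)
    for q in ["tongs","mat","rack","shell"]:
        r=spotter.cut_out(q,p)
        if not r: print(n,q,"none"); continue
        r=r[0]; P,_=cloud(p,r["pixels"]); print(n,q,round(r["p"],2),len(P),np.round(r["xy"]))
        if q=="mat":
            k=(abs(P[:,2])<.02)
            print(cv2.minAreaRect(P[k,:2].astype(np.float32)*1000), P[k].mean(0))
        if q=="rack":
            top=P[P[:,2]>.07]; print("z pct",np.percentile(P[:,2],[1,50,95,99]))
            print(cv2.minAreaRect(top[:,:2].astype(np.float32)*1000),len(top),np.percentile(top[:,0],[1,99]),np.percentile(top[:,1],[1,99]))
        if q=="tongs":
            k=(P[:,2]>-.01)&(P[:,2]<.03); P=P[k]
            print(cv2.minAreaRect(P[:,:2].astype(np.float32)*1000))
            for y in np.arange(-.5,-.16,.02):
                a=P[abs(P[:,1]-y)<.01]; 
                if len(a)>2: print(round(y,3),len(a),np.percentile(a[:,0],[0,100]),a[:,2].max())
        if q=="shell": print(np.percentile(P,[5,50,95],axis=0))
```

```text
scene tongs 0.86 1466 [408. 195.]
((473.82891845703125, -349.17010498046875), (84.88429260253906, 336.3152160644531), 6.610351085662842)
-0.5 17 [0.4506 0.4725] 0.023217143578412203
-0.48 100 [0.4491 0.4865] 0.02591844611486784
-0.46 106 [0.4495 0.4747] 0.022892044264808585
-0.44 66 [0.4464 0.4883] 0.020237730086096334
-0.42 71 [0.4443 0.488 ] 0.020576893320505815
-0.4 68 [0.4414 0.4879] 0.02102902519384893
-0.38 105 [0.4338 0.48  ] 0.025127616608992886
-0.36 121 [0.4322 0.496 ] 0.025578648291573452
-0.34 131 [0.4315 0.4953] 0.025308694983379083
-0.32 118 [0.4302 0.4961] 0.025300312722687
-0.3 70 [0.4273 0.4933] 0.02021568782574028
-0.28 75 [0.4241 0.4824] 0.01999108735258478
-0.26 81 [0.4216 0.4969] 0.01942115483500741
-0.24 79 [0.4182 0.4965] 0.019937088208844697
-0.22 100 [0.4151 0.4988] 0.021242255823274724
-0.2 116 [0.4132 0.5002] 0.02153234247081781
-0.18 35 [0.4138 0.4918] 0.021592282679113107
scene mat 0.56 2939 [384. 170.]
((582.4775390625, -357.6089782714844), (154.62176513671875, 156.0550537109375), 12.964130401611328) [ 0.5774 -0.3544  0.0017]
scene rack 0.89 10594 [251. 
[... 758 characters left out ...]
.4325 0.4816] 0.025367603733296745
-0.3 17 [0.4286 0.4783] 0.021893372396797017
-0.28 7 [0.4275 0.437 ] 0.01983261765933633
-0.22 13 [0.4812 0.4861] 0.022286601096555978
-0.2 8 [0.4815 0.4862] 0.02166816952801144
side mat 0.56 3622 [361. 276.]
((582.502197265625, -351.7201232910156), (153.60964965820312, 156.58493041992188), 13.046218872070312) [ 0.5807 -0.3584  0.0031]
side rack 0.74 3879 [301. 168.]
z pct [-0.0002  0.077   0.0807  0.0822]
((498.7879638671875, 20.868370056152344), (187.2994842529297, 181.24720764160156), 2.5788962841033936) 2434 [0.4071 0.5902] [-0.0682  0.1049]
side shell 0.82 280 [314. 183.]
[[ 0.5142 -0.0618  0.0074]
 [ 0.5367 -0.0113  0.0217]
 [ 0.5685  0.0062  0.0527]]
```

Request:
{"name": "step_arm", "arguments": {
  "plan": [
    {"delta_pos": [0.0,-0.05,0],"yaw": 8},
    {"delta_pos": [0.0,-0.05,0],"yaw": 8},
    {"delta_pos": [-0.02,-0.045,0],"yaw": 8},
    {"delta_pos": [-0.02,-0.045,0],"yaw": 8},
    {"delta_pos": [-0.03,-0.04,0],"yaw": 8},
    {"delta_pos": [-0.0,0.0,0],"yaw": 0}
  ]
}}

```text
time_s: 2.1
position: [0.1195, 0.3477, 0.2298]
tcp_rot: [-0.001, 0.491, 0.871, -0.006]
contact_force: [-0.2, -0.2, 1.0]
finger_gap: 0.0853
gripper_force: 0.0
```

Request:
{"name": "step_arm", "arguments": {
  "plan": [
    {"delta_pos": [0,0,0],"yaw": 7.05},
    {"delta_pos": [0,0,0],"yaw": 7.05},
    {"delta_pos": [0,0,0],"yaw": 7.05},
    {"delta_pos": [0,0,0],"yaw": 7.05},
    {"delta_pos": [-0.016,0.039,0],"yaw": 0},
    {"delta_pos": [-0.016,0.039,0],"yaw": 0},
    {"delta_pos": [-0.016,0.039,0],"yaw": 0},
    {"delta_pos": [-0.016,0.039,0],"yaw": 0},
    {"delta_pos": [-0.016,0.039,0],"yaw": 0},
    {"delta_pos": [-0.041,0.014,0],"yaw": 0},
    {"delta_pos": [-0.041,0.014,0],"yaw": 0},
    {"delta_pos": [-0.041,0.014,0],"yaw": 0}
  ]
}}

```text
time_s: 3.3
position: [0.374, 0.1651, 0.2315]
tcp_rot: [0.0, 0.687, 0.726, 0.001]
contact_force: [1.3, 0.6, -0.5]
finger_gap: 0.0855
gripper_force: 0.0
```

Request:
{"name": "step_arm", "arguments": {
  "plan": [
    {"delta_pos": [-0.041,0.014,0],"yaw": 0},
    {"delta_pos": [-0.041,0.014,0],"yaw": 0},
    {"delta_pos": [-0.041,0.014,0],"yaw": 0},
    {"delta_pos": [-0.041,0.014,0],"yaw": 0},
    {"delta_pos": [-0.0425,0.0013,0],"yaw": 0},
    {"delta_pos": [-0.0425,0.0013,0],"yaw": 0},
    {"delta_pos": [-0.0425,0.0013,0],"yaw": 0},
    {"delta_pos": [-0.0425,0.0013,0],"yaw": 0},
    {"delta_pos": [-0.0425,0.0013,0],"yaw": 0},
    {"delta_pos": [-0.0425,0.0013,0],"yaw": 0},
    {"delta_pos": [-0.0425,0.0013,0],"yaw": 0},
    {"delta_pos": [0,0,0],"yaw": 0}
  ]
}}

```text
time_s: 4.5
position: [0.4641, -0.2976, 0.2317]
tcp_rot: [0.003, 0.689, 0.724, -0.001]
contact_force: [0.9, -0.5, 0.4]
finger_gap: 0.0858
gripper_force: 0.0
```

Run:
```python
from h import *
np.set_printoptions(precision=4,suppress=True)
s=status.state(); print(s["position"],s["tcp_rot"],s["joint_positions"])
p=eyes.get_image("wrist"); save(p,"w1"); print(ray(p,(320,200)))
for q in ["tongs_grips","tongs_jaws","mat","tongs"]:
    for r in spotter.spot_point(q,p)[:1]: print(q,r["p"],r["xy"],atz(p,r["xy"],.012 if "_" in q else 0.))
P,_=cloud(p); k=(P[:,2]>.008)&(P[:,2]<.03)&(P[:,0]>.4)&(P[:,0]<.51); P=P[k]
for y in np.arange(-.5,-.16,.02):
    a=P[abs(P[:,1]-y)<.006]
    if len(a)>2: print(round(y,3),len(a),a[:,0].min(),a[:,0].max(),a[:,2].max())
```

```text
[ 0.4641 -0.2976  0.2317] [ 0.0032  0.6894  0.7244 -0.0007] [-0.7722  0.4256  1.6226 -0.0014  1.087  -0.8211]
(array([ 0.4594, -0.2146,  0.3745]), array([ 0.0312, -0.3179, -0.9477]))
tongs_grips 0.76 [307.5, 214.6] [ 0.4578 -0.3547  0.012 ]
tongs_jaws 0.58 [308.1, 214.1] [ 0.4585 -0.3541  0.012 ]
mat 0.6 [411.5, 216.0] [ 0.5822 -0.3552  0.    ]
tongs 0.62 [307.7, 208.4] [ 0.4577 -0.3515 -0.    ]
-0.48 174 0.4523242794299878 0.4778331095921151 0.026572763531994125
-0.46 186 0.45282946549751263 0.47562533108916993 0.025233090957613783
-0.44 54 0.449771320446933 0.47563003918133245 0.021492821647211096
-0.42 58 0.4466893388800603 0.4766609224286702 0.02161182067781337
-0.4 60 0.443765446195927 0.4771388916999815 0.021809383139133942
-0.38 123 0.4377936704802994 0.482696893073696 0.0260711427032673
-0.36 164 0.4348354337506266 0.4825935903743277 0.026553778452139288
-0.34 159 0.43457673038954675 0.48167434987319313 0.026441311492835465
-0.32 184 0.43274311248493613 0.48155618956147345 0.026568984996385554
-0.3 84 0.43018850762617883 0.48201834530442966 0.02119645658924901
-0.28 88 0.4276562564990561 0.4828512644181845 0.02122922239261284
-0.26 90 0.4243375865145903 0.48370730183335015 0.022056996375497503
-0.24 94 0.4219308166099474 0.4845702511231335 0.021171254073324732
-0.22 94 0.4187166683286792 0.4853210073053226 0.021228317052549812
-0.2 153 0.41669670024851535 0.48664967847420293 0.023594646739744447
-0.18 30 0.4166895290997208 0.4855532755893929 0.023250073669569313
```

View pics/w1.png

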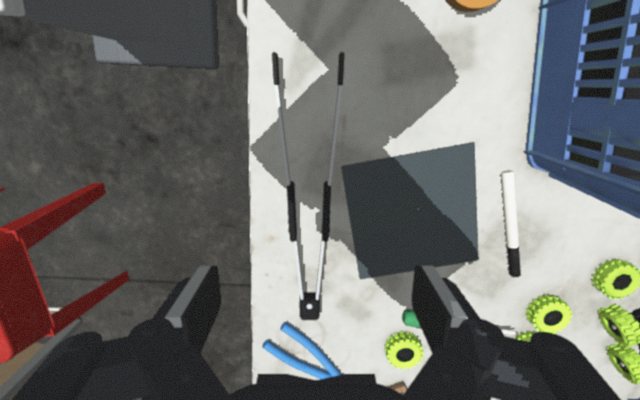

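The wrist view shows the tongs nearly parallel to the tool: grips at (293,210) and (327,210), jaws at (277,68) and (341,68), mat centre at (412,212). Next I'll measure the grips' extent.

Run:
```python
from h import *
np.set_printoptions(precision=4,suppress=True)
s=status.state(); tcp=np.array(s["position"]); w,x,y,z=s["tcp_rot"]
from scipy.spatial.transform import Rotation as Ro
R=Ro.from_quat([x,y,z,w]).as_matrix(); print(R)
p=eyes.get_image("wrist"); P,_=cloud(p)
k=(P[:,2]>.0238)&(P[:,2]<.032)&(P[:,0]>.425)&(P[:,0]<.5)&(P[:,1]>-.43)&(P[:,1]<-.25); a=P[k]
print(len(a),a.min(0),a.max(0),np.percentile(a[:,1],[2,98]))
k=(P[:,2]>.012)&(P[:,2]<.032)&(P[:,0]>.4)&(P[:,0]<.5); b=P[k]; print("tongs y",np.percentile(b[:,1],[.3,99.7]))
g=np.array([a[:,0].mean(),a[:,1].mean(),.012]); print("g",g)
for yy in [-.36,-.335,-.31]:
    c=a[abs(a[:,1]-yy)<.008]; print(yy,c[:,0].min(),c[:,0].max())
u=[-.0463,.999,0]
print("delta tool to 12mm behind:", R.T@(g-np.array(u)*.012-tcp))
```

```text
[[-0.055   0.9985 -0.0007]
 [ 0.9985  0.055   0.0011]
 [ 0.0011 -0.0006 -1.    ]]
508 [ 0.434  -0.3837  0.0238] [ 0.4817 -0.316   0.0265] [-0.3812 -0.3183]
tongs y [-0.5836 -0.1835]
g [ 0.4588 -0.3485  0.012 ]
-0.36 0.4361766294489432 0.4815725389907868
-0.335 0.434385788729996 0.4813907189373731
-0.31 0.4744827132342819 0.479926821654658
delta tool to 12mm behind: [-0.071  -0.0066  0.2191]
```

Request:
{"name": "step_arm", "arguments": {
  "plan": [
    {"delta_pos": [-0.036,-0.0033,0.03],"yaw": -0.3},
    {"delta_pos": [-0.036,-0.0033,0.03],"yaw": 0},
    {"delta_pos": [0,0,0.045],"yaw": 0},
    {"delta_pos": [0,0,0.045],"yaw": 0},
    {"delta_pos": [0,0,0.03],"yaw": 0},
    {"delta_pos": [0,0,0],"yaw": 0},
    {"delta_pos": [0,0,0],"yaw": 0}
  ],
  "claw": 0.33,
  "newtons": 20
}}

```text
time_s: 5.5
position: [0.4603, -0.3625, 0.0516]
tcp_rot: [-0.0, 0.685, 0.728, 0.0]
contact_force: [0.5, -0.3, 0.8]
finger_gap: 0.0565
gripper_force: 0.0
```

Run:
```python
from h import *
s=status.state(); print(s["position"],s["finger_gap"],s["contact_force"])
p=eyes.get_image("side"); im=cv2.resize(p["frame"][180:340,230:390],(640,640),interpolation=cv2.INTER_CUBIC)[:590]; cv2.imwrite("pics/s2.png",im[:,:,::-1])
```

```text
[ 0.46025399 -0.36248372  0.05163488] 0.05652156009127457 [ 0.47562047 -0.32759658  0.77811013]
```

View pics/s2.png

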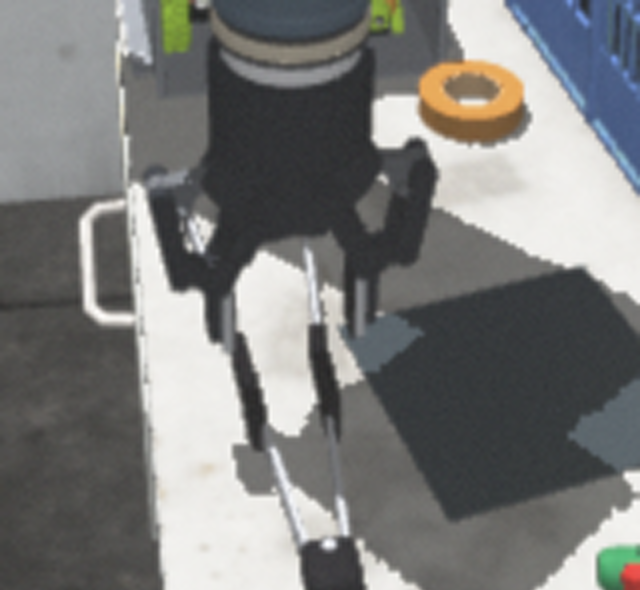

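The fingers straddle the grips, seen at (250,390) and (322,380) in the crop, so I'll descend.

Request:
{"name": "step_arm", "arguments": {
  "plan": [
    {"delta_pos": [0,-0.001,0.02],"yaw": 0},
    {"delta_pos": [0,0,0.015],"yaw": 0},
    {"delta_pos": [0,0,0.01],"yaw": 0},
    {"delta_pos": [0,0,0],"yaw": 0}
  ]
}}

```text
time_s: 5.95
position: [0.4586, -0.3628, 0.0058]
tcp_rot: [-0.001, 0.686, 0.728, 0.0]
contact_force: [0.0, 0.1, -0.5]
finger_gap: 0.0571
gripper_force: 0.0
```

Request:
{"name": "step_arm", "arguments": {
  "plan": [
    {"delta_pos": [0,0,0.002],"yaw": 0},
    {"delta_pos": [0,0,0],"yaw": 0}
  ]
}}

```text
time_s: 6.15
position: [0.4591, -0.3636, 0.0047]
tcp_rot: [0.0, 0.686, 0.728, -0.0]
contact_force: [-0.5, 0.1, -0.0]
finger_gap: 0.0568
gripper_force: 0.0
```

Request:
{"name": "step_arm", "arguments": {
  "plan": [
    {"delta_pos": [0,0,0.002],"yaw": 0},
    {"delta_pos": [0,0,0.001],"yaw": 0},
    {"delta_pos": [0,0,0],"yaw": 0}
  ]
}}

```text
time_s: 6.45
position: [0.4588, -0.3633, 0.0013]
tcp_rot: [0.0, 0.686, 0.728, 0.0]
contact_force: [0.2, 0.1, -0.4]
finger_gap: 0.0565
gripper_force: 0.0
```

Request:
{"name": "step_arm", "arguments": {
  "plan": [
    {"delta_pos": [0,0,0.002],"yaw": 0},
    {"delta_pos": [0,0,0],"yaw": 0}
  ]
}}

```text
time_s: 6.65
position: [0.4587, -0.3632, -0.0009]
tcp_rot: [-0.0, 0.686, 0.728, 0.0]
contact_force: [1.3, -0.3, 0.0]
finger_gap: 0.0567
gripper_force: 0.0
```

Request:
{"name": "step_arm", "arguments": {
  "plan": [
    {"delta_pos": [0,0,0],"yaw": 0},
    {"delta_pos": [0,0,0],"yaw": 0},
    {"delta_pos": [0,0,0],"yaw": 0},
    {"delta_pos": [0,0,0],"yaw": 0}
  ],
  "claw": 0.07,
  "newtons": 20
}}

```text
time_s: 7.05
position: [0.4589, -0.3633, -0.0005]
tcp_rot: [0.0, 0.686, 0.728, -0.0]
contact_force: [-0.2, 0.2, 1.4]
finger_gap: 0.0458
gripper_force: 12.8
```

Request:
{"name": "step_arm", "arguments": {
  "plan": [
    {"delta_pos": [0,0,0],"yaw": 0},
    {"delta_pos": [0,0,0],"yaw": 0}
  ]
}}

```text
time_s: 7.25
position: [0.4589, -0.3633, -0.0005]
tcp_rot: [0.0, 0.686, 0.728, 0.0]
contact_force: [-0.1, 0.9, 2.8]
finger_gap: 0.0459
gripper_force: 12.9
```

Request:
{"name": "step_arm", "arguments": {
  "plan": [
    {"delta_pos": [0,0,-0.005],"yaw": 0},
    {"delta_pos": [0,0,-0.01],"yaw": 0},
    {"delta_pos": [0,0,-0.015],"yaw": 0},
    {"delta_pos": [0,0,-0.015],"yaw": 0},
    {"delta_pos": [0,0,-0.01],"yaw": 0},
    {"delta_pos": [0,0,-0.005],"yaw": 0},
    {"delta_pos": [0,0,0],"yaw": 0},
    {"delta_pos": [0,0,0],"yaw": 0}
  ]
}}

```text
time_s: 8.05
position: [0.4587, -0.3631, 0.0593]
tcp_rot: [-0.0, 0.686, 0.728, 0.0]
contact_force: [-0.5, -1.2, -1.4]
finger_gap: 0.0457
gripper_force: 12.0
```

```bash
cat > jaws.py <<'E'
from h import *
np.set_printoptions(precision=4,suppress=True)
s=status.state(); print(s["position"],s["finger_gap"],s["gripper_force"],s["contact_force"])
for n in ["wrist","scene","side"]:
    p=eyes.get_image(n)
    for q in ["tongs_jaws"]:
        for r in spotter.spot_point(q,p)[:1]: print(n,q,round(r["p"],2),np.round(r["xy"]),atz(p,r["xy"],.06))
    r=spotter.cut_out("tongs",p)
    if not r: print("none"); continue
    print(n,r[0]["p"])
    P,_=cloud(p,r[0]["pixels"]); t=np.array(s["position"])
    P=P[(P[:,2]>.012)&(abs(P[:,0]-t[0])<.06)]
    for d in np.arange(-.13,.2,.03):
        a=P[abs(P[:,1]-t[1]-d)<.012]
        if len(a)>4: print(round(d,3),len(a),"x",np.percentile(a[:,0],[2,98]),"z",np.percentile(a[:,2],[5,50,95]))
E
python3 jaws.py
```

```text
[ 0.4587 -0.3631  0.0593] 0.045728177843514864 12.024623304605484 [-0.4715 -1.1692 -1.4234]
wrist 0.66
-0.04 712 x [0.4436 0.4761] z [0.0669 0.0785 0.0799]
-0.01 2081 x [0.4363 0.481 ] z [0.0686 0.0836 0.0849]
0.02 2777 x [0.4341 0.4801] z [0.0685 0.0838 0.0851]
0.05 2627 x [0.4313 0.4795] z [0.0672 0.0797 0.0848]
0.08 2199 x [0.4267 0.4806] z [0.0676 0.0791 0.0806]
0.11 1340 x [0.4241 0.4816] z [0.0674 0.079  0.0808]
scene tongs_jaws 0.9 [363. 212.] [ 0.4516 -0.2112  0.06  ]
scene 0.71
side tongs_jaws 0.67 [292. 207.] [ 0.4581 -0.1705  0.06  ]
side 0.92
-0.13 176 x [0.4515 0.4753] z [0.0656 0.0784 0.0838]
-0.1 75 x [0.4512 0.4748] z [0.0754 0.0816 0.0841]
-0.07 49 x [0.4463 0.474 ] z [0.0662 0.0763 0.079 ]
-0.04 41 x [0.442  0.4758] z [0.0677 0.0767 0.0793]
-0.01 107 x [0.4358 0.48  ] z [0.0663 0.0811 0.0841]
0.02 48 x [0.4719 0.4804] z [0.0656 0.0817 0.0843]
0.05 16 x [0.4716 0.4794] z [0.0659 0.08   0.084 ]
0.08 14 x [0.4251 0.4288] z [0.0705 0.0782 0.0801]
0.14 14 x [0.4163 0.4204] z [0.0693 0.0769 0.0811]
0.17 16 x [0.4136 0.4192] z [0.0673 0.0793 0.0815]
```

Gripped level, so the jaws stand about 12.5 mm above TCP height. Next: pre-entry at height, then a look at the rack.

Request:
{"name": "step_arm", "arguments": {
  "plan": [
    {"delta_pos": [0.01,0.02,-0.01],"yaw": 0},
    {"delta_pos": [0.0157,0.0272,-0.01],"yaw": 0},
    {"delta_pos": [0.0157,0.0272,-0.01],"yaw": 0},
    {"delta_pos": [0.0157,0.0272,-0.01],"yaw": 0},
    {"delta_pos": [0,0,0],"yaw": 0},
    {"delta_pos": [0,0,0],"yaw": 0}
  ]
}}

```text
time_s: 9.1
position: [0.5571, -0.2997, 0.0993]
tcp_rot: [-0.0, 0.685, 0.728, -0.0]
contact_force: [-0.3, -0.8, -2.0]
finger_gap: 0.0458
gripper_force: 12.0
```

Run:
```python
from h import *
np.set_printoptions(precision=4,suppress=True)
s=status.state(); print(s["position"],s["tcp_rot"],s["finger_gap"],s["gripper_force"])
S={"shell":.003,"cab":.038,"mouths":.003,"rack":0.,"tongs_jaws":s["position"][2]+.0125,"tongs_grips":s["position"][2]+.0125,"chassis":.003}
for n in ["wrist","side","scene"]:
    p=eyes.get_image(n); save(p,n+"3")
    for q in S:
        for r in spotter.spot_point(q,p)[:1]: print(n,q,round(r["p"],2),np.round(r["xy"]),atz(p,r["xy"],S[q]))
    P,_=cloud(p); k=(P[:,2]>.077-.004)&(P[:,2]<.09)&(P[:,0]>.38)&(P[:,0]<.612)&(P[:,1]>-.09)&(P[:,1]<.13); T=P[k]
    # edges: front (min y) per x bin, right (max x) per y bin
    for nm,a,b,f in [("front",0,1,2),("back",0,1,98),("left",1,0,2),("right",1,0,98)]:
        c=[(m,np.percentile(T[abs(T[:,a]-m)<.005,b],f)) for m in np.arange(*((.42,.58,.01) if a==0 else (-.05,.09,.01))) if (abs(T[:,a]-m)<.005).sum()>20]
        if len(c)>4:
            c=np.array(c); ft=np.polyfit(c[:,0],c[:,1],1); r=c[:,1]-np.polyval(ft,c[:,0]); k=abs(r)<.004; ft=np.polyfit(c[k,0],c[k,1],1); print(n,nm,"slope",ft[0],"at mid",np.polyval(ft,.498 if a==0 else .0195),k.sum(),np.std(r[k]))
```

```text
[ 0.5571 -0.2997  0.0993] [-0.      0.6853  0.7283 -0.0002] 0.04581867248491142 12.024333626031876
side shell 0.59 [315. 179.] [0.5414 0.0377 0.003 ]
side cab 0.54 [315. 171.] [0.5397 0.0233 0.038 ]
side mouths 0.83 [304. 199.] [ 0.4995 -0.0576  0.003 ]
side rack 0.55 [302. 184.] [0.505  0.0222 0.    ]
side tongs_grips 0.87 [344. 215.] [ 0.5566 -0.2853  0.1118]
side front slope 0.13299363742325743 at mid -0.06207024957615796 7 0.0014586024272770326
side back slope 0.05088902604896807 at mid 0.10208215583202866 16 0.001522497338020617
side left slope -0.03363521613632167 at mid 0.40935927312840953 15 0.0013755876529770044
side right slope 0.19290409678622736 at mid 0.5719605047260816 14 0.0012622139088427715
scene tongs_jaws 0.74 [305. 178.] [ 0.5485 -0.1345  0.1118]
scene tongs_grips 0.91 [369. 147.] [ 0.5571 -0.292   0.1118]
```

View pics/wrist3.png

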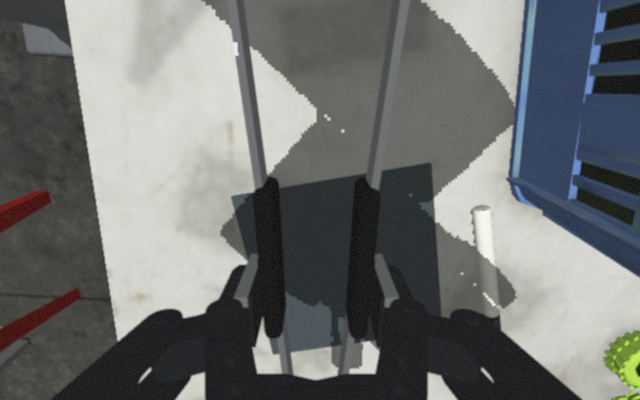

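Request:
{"name": "step_arm", "arguments": {
  "plan": [
    {"delta_pos": [0,0,-0.03],"yaw": 0},
    {"delta_pos": [0,0,-0.04],"yaw": 0},
    {"delta_pos": [0,-0.01,-0.04],"yaw": 0},
    {"delta_pos": [0.02,-0.01,-0.03],"yaw": 0},
    {"delta_pos": [0.04,-0.01,-0.01],"yaw": 0},
    {"delta_pos": [0.044,-0.012,0],"yaw": 0},
    {"delta_pos": [0.044,-0.012,0],"yaw": 0},
    {"delta_pos": [0.044,-0.012,0],"yaw": 0},
    {"delta_pos": [0.044,-0.012,0],"yaw": 0},
    {"delta_pos": [0.04,-0.011,0],"yaw": 0},
    {"delta_pos": [0.03,0,0],"yaw": 0},
    {"delta_pos": [0,0,0],"yaw": 0}
  ]
}}

```text
time_s: 11.5
position: [0.4483, 0.0033, 0.2495]
tcp_rot: [-0.001, 0.684, 0.729, 0.0]
contact_force: [-0.6, -0.2, -2.5]
finger_gap: 0.0458
gripper_force: 12.0
```

Run:
```python
from h import *
import pickle
np.set_printoptions(precision=4,suppress=True)
s=status.state(); print(s["position"],s["tcp_rot"],s["finger_gap"],s["gripper_force"])
S={"shell":.003,"cab":.038,"mouths":.003,"rack":0.,"chassis":.003}
p=eyes.get_image("wrist"); pickle.dump(dict(p),open("w4.pkl","wb"))
for q in S:
    for r in spotter.spot_point(q,p)[:2]: print(q,round(r["p"],2),np.round(r["xy"]),atz(p,r["xy"],S[q]))
R,t,K=cam(p)
c=cv2.projectPoints(np.array([[.41,-.07,.08],[.59,-.06,.08],[.58,.11,.08],[.40,.1,.08]]),p["rvec"],p["tvec"],K,None)[0].reshape(-1,2); print(c)
im=cv2.resize(p["frame"],(800,500))
cv2.imwrite("pics/w4.png",im[:,:,::-1])
```

```text
[0.4483 0.0033 0.2495] [-0.0008  0.6844  0.7291  0.0002] 0.045823905266346304 12.017707228660583
rack 0.97 [361. 147.] [0.4992 0.0248 0.    ]
[[274.5095 246.1753]
 [449.817  247.3769]
 [475.2527  69.8548]
 [267.6562  68.272 ]]
```

View pics/w4.png

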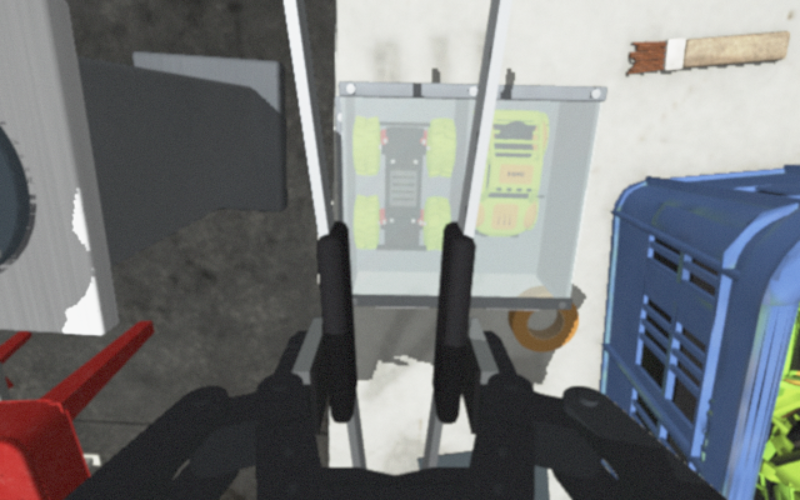

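Wrist view (800 px wide): body in the right lane, x 478–548 and rows 110–237; chassis in the left lane; rack front edge at row ~302. I'll rectify it to measure.

Run:
```python
from h import *
import pickle
np.set_printoptions(precision=4,suppress=True)
p=pickle.load(open("w4.pkl","rb")); R,t,K=cam(p)
P,_=cloud(p); T=P[(P[:,2]>.07)&(P[:,2]<.09)&(P[:,0]>.38)&(P[:,0]<.61)&(P[:,1]>-.09)&(P[:,1]<.13)]; print(len(T),np.median(T[:,2]))
print(cv2.minAreaRect(T[:,:2].astype(np.float32)*1000))
for nm,a,b,f,rg in [("front",0,1,1,(.5,.585,.006)),("right",1,0,99,(-.05,.09,.01))]:
    c=np.array([(m,np.percentile(T[abs(T[:,a]-m)<.004,b],f)) for m in np.arange(*rg) if (abs(T[:,a]-m)<.004).sum()>10])
    ft=np.polyfit(c[:,0],c[:,1],1); print(nm,ft[0],np.polyval(ft,.5435 if a==0 else .0195),np.std(c[:,1]-np.polyval(ft,c[:,0])))
s=3.3
def rect(z,x0=.49,x1=.60,y0=-.075,y1=.105):
    w,h=int((x1-x0)*1000*s),int((y1-y0)*1000*s)
    X,Y=np.meshgrid(x0+np.arange(w)/1000/s,y1-np.arange(h)/1000/s)
    q=cv2.projectPoints(np.dstack([X,Y,np.full_like(X,z)]).reshape(-1,3),p["rvec"],p["tvec"],K,None)[0].reshape(h,w,2).astype(np.float32)
    o=cv2.remap(p["frame"],q[:,:,0],q[:,:,1],cv2.INTER_CUBIC)
    o=cv2.convertScaleAbs(o,alpha=1.5,beta=-90)
    for m in np.arange(x0,x1,.01): c=int((m-x0)*1000*s); cv2.line(o,(c,0),(c,h),(0,0,0) if abs(m-.54)<.001 else (90,90,90),1)
    for m in np.arange(y0+.005,y1,.01): c=int((y1-m)*1000*s); cv2.line(o,(0,c),(w,c),(0,0,0) if abs(m)<.001 else (90,90,90),1)
    return o
cv2.imwrite("pics/r4.png",np.hstack([rect(.027),rect(.049)])[:,:,::-1])
```

```text
31231 0.0789146676699002
((499.74212646484375, 20.57543182373047), (186.00244140625, 173.8937225341797), 2.7522690296173096)
front -0.5623896951840437 -0.050879909780153054 0.021749893602084173
right -0.04495963878883859 0.5896399372164444 0.00017243461223180292
```

View pics/r4.png

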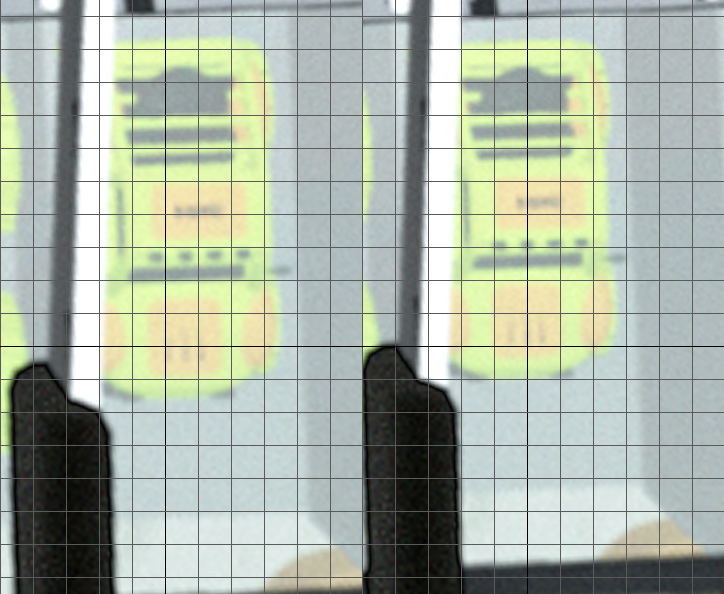

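The grid shows the body spanning y −0.015 to 0.093. Roof centre is about (0.543, 0.043), aligned with the lane (yaw ≈ 2.7°). I'm going back to pre-entry.

Request:
{"name": "step_arm", "arguments": {
  "plan": [
    {"delta_pos": [-0.02,0.006,0],"yaw": 0},
    {"delta_pos": [-0.04,0.014,0],"yaw": 0},
    {"delta_pos": [-0.044,0.0148,0],"yaw": 0},
    {"delta_pos": [-0.044,0.0148,0],"yaw": 0},
    {"delta_pos": [-0.044,0.0148,0],"yaw": 0},
    {"delta_pos": [-0.044,0.0148,-0.0],"yaw": 0},
    {"delta_pos": [-0.035,0.0148,0.02],"yaw": 0},
    {"delta_pos": [-0.011,0,0.04],"yaw": -0.3},
    {"delta_pos": [0,0,0.04],"yaw": 0},
    {"delta_pos": [0,0,0.03],"yaw": 0},
    {"delta_pos": [0,0,0.02],"yaw": 0},
    {"delta_pos": [0,0,0],"yaw": 0}
  ]
}}

```text
time_s: 13.0
position: [0.5578, -0.2759, 0.0953]
tcp_rot: [-0.004, 0.685, 0.729, -0.001]
contact_force: [-0.8, 0.7, -1.5]
finger_gap: 0.0458
gripper_force: 12.0
```

```bash
sed -i 's/(abs(P\[:,0\]-t\[0\])<.06)/(abs(P[:,0]-t[0])<.06)\&(P[:,2]>t[2]-.01)/' jaws.py; python3 jaws.py
```

```text
[ 0.5578 -0.2759  0.0953] 0.045844713572351016 12.015514522790909 [-0.7964  0.6675 -1.5393]
wrist 0.63
-0.04 744 x [0.5429 0.5755] z [0.1025 0.1141 0.1157]
-0.01 2054 x [0.5359 0.5802] z [0.1044 0.1196 0.1209]
0.02 2804 x [0.5332 0.5794] z [0.1048 0.1199 0.1212]
0.05 2611 x [0.5304 0.5785] z [0.1035 0.116  0.121 ]
0.08 2208 x [0.5256 0.5796] z [0.1041 0.1155 0.1171]
0.11 1333 x [0.5231 0.5804] z [0.1041 0.1155 0.1173]
scene tongs_jaws 0.85 [297. 182.] [ 0.5894 -0.1364  0.06  ]
none
side 0.95
-0.13 164 x [0.5547 0.5777] z [0.1067 0.1196 0.126 ]
-0.1 67 x [0.5534 0.5767] z [0.1104 0.1217 0.1265]
-0.07 66 x [0.5493 0.5777] z [0.1091 0.1169 0.1213]
-0.04 61 x [0.5449 0.5779] z [0.1073 0.1174 0.1212]
-0.01 91 x [0.5389 0.5833] z [0.1075 0.1218 0.1263]
0.02 49 x [0.5744 0.5818] z [0.1065 0.1227 0.127 ]
0.05 19 x [0.5736 0.581 ] z [0.1083 0.1213 0.1253]
0.08 6 x [0.5353 0.5795] z [0.1088 0.1154 0.1197]
0.17 10 x [0.5152 0.5195] z [0.1156 0.1197 0.1221]
```

Run:
```python
from h import *
import pickle
np.set_printoptions(precision=4,suppress=True)
p=pickle.load(open("w4.pkl","rb")); f=p["frame"].astype(int)
m=(f[:,:,0]>120)&(f[:,:,0]-f[:,:,2]>70)&(f[:,:,0]-f[:,:,1]>30); m[:225]=0
P,_=cloud(p,m); k=(P[:,0]>.53)&(P[:,0]<.66)&(P[:,1]>-.15)&(P[:,1]<-.04); P=P[k]; print(len(P),np.percentile(P,[1,50,99],axis=0))
```

```text
96 [[ 0.6263 -0.1267  0.0173]
 [ 0.6325 -0.1114  0.0187]
 [ 0.6366 -0.095   0.0206]]
```

Run:
```python
from h import *
import pickle
p=pickle.load(open("w4.pkl","rb"))
for xy in [(408,256),(463,256),(435,232),(435,281)]: print(xy,atz(p,xy,.018).round(4))
P,_=cloud(p); k=(P[:,0]>.55)&(P[:,0]<.66)&(P[:,1]>-.15)&(P[:,1]<-.068)&(P[:,2]>.01)&(P[:,2]<.05); print(P[k].min(0),P[k].max(0),np.percentile(P[k],[3,97],axis=0))
```

```text
(408, 256) [ 0.5695 -0.1038  0.018 ]
(463, 256) [ 0.6377 -0.0995  0.018 ]
(435, 232) [ 0.5973 -0.0695  0.018 ]
(435, 281) [ 0.6092 -0.1369  0.018 ]
[ 0.57119935 -0.13716393  0.01001696] [ 0.63723095 -0.08160552  0.02097833] [[ 0.57248281 -0.13446672  0.01191019]
 [ 0.6344902  -0.09001659  0.02011058]]
```

The tape roll (x 0.571–0.637, y −0.137 to −0.07, 20 mm high) sits just right of the lane's exit, so the body has to come out lifted and shifted slightly left. Now I'll lower and enter.

Request:
{"name": "step_arm", "arguments": {
  "plan": [
    {"delta_pos": [0,0,0.025],"yaw": 0},
    {"delta_pos": [0,0,0.025],"yaw": 0},
    {"delta_pos": [0,0,0.013],"yaw": 0},
    {"delta_pos": [0,0,0.0],"yaw": 0},
    {"delta_pos": [0.01,0.0002,0],"yaw": 0},
    {"delta_pos": [0.015,0.0002,0],"yaw": 0},
    {"delta_pos": [0.015,0.0002,0],"yaw": 0},
    {"delta_pos": [0.01,0.0002,0],"yaw": 0},
    {"delta_pos": [0,0,0],"yaw": 0}
  ]
}}

```text
time_s: 14.35
position: [0.5577, -0.2235, 0.0368]
tcp_rot: [-0.001, 0.683, 0.73, -0.0]
contact_force: [0.1, -1.3, -1.9]
finger_gap: 0.046
gripper_force: 12.0
```

Run:
```python
from h import *
s=status.state(); print(s["position"],s["tcp_rot"],s["contact_force"],s["finger_gap"])
p=eyes.get_image("side"); a=p["frame"][130:240,250:390]
p2=eyes.get_image("scene")
for n,q in (("side",p),("scene",p2)):
    for r in spotter.spot_point("tongs_jaws",q)[:1]: print(n,r["p"],r["xy"],atz(q,r["xy"],s["position"][2]+.0125))
im=np.hstack([cv2.resize(a,(700,550),interpolation=cv2.INTER_CUBIC)]); cv2.imwrite("pics/s5.png",im[:,:,::-1])
```

```text
[ 0.55769201 -0.22351071  0.03676949] [-6.08713518e-04  6.83093304e-01  7.30330861e-01 -3.02389340e-05] [ 0.06249047 -1.28085235 -1.9285867 ] 0.046032362134220135
side 0.95 [323.0, 182.1] [ 0.54894888 -0.05391444  0.04926949]
scene 0.71 [336.6, 184.7] [ 0.5478006  -0.2094734   0.04926949]
```

View pics/s5.png

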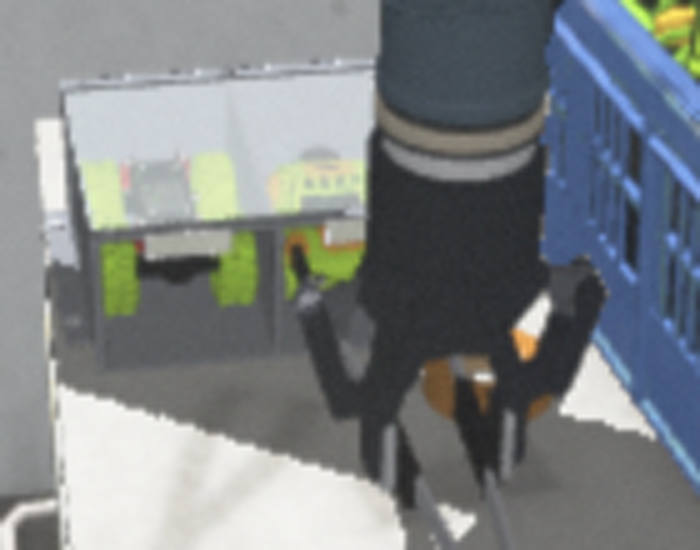

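The left jaw tip at (300,260) has just entered the right lane, clear of the divider at (272,270), so I'll carry on in.

Request:
{"name": "step_arm", "arguments": {
  "plan": [
    {"delta_pos": [0.01,0,0.002],"yaw": 0},
    {"delta_pos": [0.015,0,0.002],"yaw": 0},
    {"delta_pos": [0.015,0,0],"yaw": 0},
    {"delta_pos": [0.01,0,0],"yaw": 0},
    {"delta_pos": [0,0,0],"yaw": 0}
  ]
}}

```text
time_s: 15.05
position: [0.5541, -0.1737, 0.0321]
tcp_rot: [-0.001, 0.683, 0.73, -0.0]
contact_force: [-0.7, -0.2, -1.2]
finger_gap: 0.046
gripper_force: 12.0
```

Request:
{"name": "step_arm", "arguments": {
  "plan": [
    {"delta_pos": [0.012,0,0],"yaw": 0},
    {"delta_pos": [0.015,0,0],"yaw": 0},
    {"delta_pos": [0.01,0,0],"yaw": 0},
    {"delta_pos": [0,0,0],"yaw": 0}
  ]
}}

```text
time_s: 15.45
position: [0.5517, -0.1372, 0.0322]
tcp_rot: [-0.001, 0.683, 0.73, -0.0]
contact_force: [-0.3, 0.6, -2.2]
finger_gap: 0.0462
gripper_force: 12.0
```

Request:
{"name": "step_arm", "arguments": {
  "plan": [
    {"delta_pos": [0.008,0.001,0],"yaw": 0},
    {"delta_pos": [0.007,0.0005,0],"yaw": 0},
    {"delta_pos": [0,0,0.002],"yaw": 0},
    {"delta_pos": [0,0,0.002],"yaw": 0},
    {"delta_pos": [0,0,0],"yaw": 0},
    {"delta_pos": [0,0,0],"yaw": 0}
  ]
}}

```text
time_s: 16.05
position: [0.553, -0.1246, 0.0282]
tcp_rot: [0.0, 0.684, 0.729, -0.0]
contact_force: [-0.1, 0.0, -2.5]
finger_gap: 0.0456
gripper_force: 12.0
```

Run:
```python
from h import *
s=status.state(); print(s["position"],s["contact_force"],s["finger_gap"])
p=eyes.get_image("side"); 
for q,z in (("tongs_jaws",s["position"][2]+.0125),("cab",.038),("shell",.003)):
    for r in spotter.spot_point(q,p)[:1]: print(q,r["p"],r["xy"],atz(p,r["xy"],z))
p2=eyes.get_image("scene")
for q,z in (("tongs_jaws",s["position"][2]+.0125),("cab",.038),("shell",.003)):
    for r in spotter.spot_point(q,p2)[:1]: print(q,r["p"],r["xy"],atz(p2,r["xy"],z))
a=cv2.resize(p["frame"][140:220,260:360],(500,400),interpolation=cv2.INTER_CUBIC);b=cv2.resize(p2["frame"][190:270,180:240+5],(300,370),interpolation=cv2.INTER_CUBIC)
o=np.zeros((400,800,3),np.uint8);o[:,:500]=a;o[:370,500:]=b;cv2.imwrite("pics/s6.png",o[:,:,::-1])
```

```text
[ 0.55304229 -0.12458162  0.02817512] [-0.0838107   0.02590385 -2.45577502] 0.04561095490423435
cab 0.4 [313.1, 167.6] [0.53671738 0.04080899 0.038     ]
shell 0.49 [315.1, 178.2] [0.5429276  0.04227687 0.003     ]
```

View pics/s6.png

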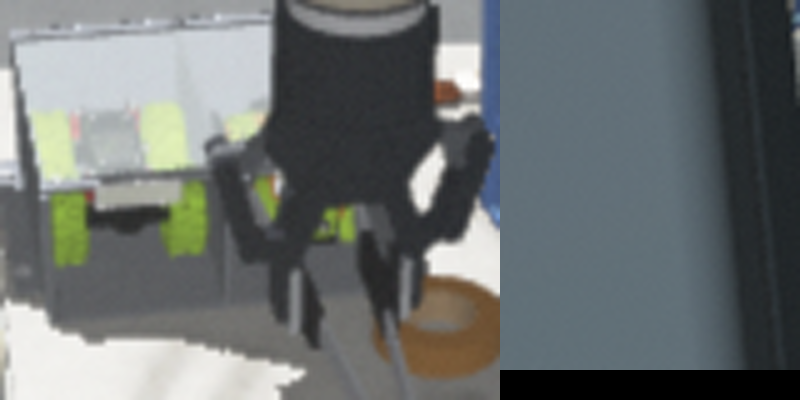

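The view is blocked by the gripper, but no contact force is felt. I'll close gently.

Request:
{"name": "step_arm", "arguments": {
  "plan": [
    {"delta_pos": [0,0,0],"yaw": 0},
    {"delta_pos": [0,0,0],"yaw": 0},
    {"delta_pos": [0,0,0],"yaw": 0}
  ],
  "claw": 0.0,
  "newtons": 26
}}

```text
time_s: 16.75
position: [0.553, -0.1242, 0.0283]
tcp_rot: [0.0, 0.684, 0.729, -0.0]
contact_force: [-0.3, -0.9, -1.9]
finger_gap: 0.043
gripper_force: 12.6
```

Request:
{"name": "step_arm", "arguments": {
  "plan": [
    {"delta_pos": [0,0,0],"yaw": 0},
    {"delta_pos": [0,0,0],"yaw": 0},
    {"delta_pos": [0,0,0],"yaw": 0}
  ],
  "claw": -0.05
}}

```text
time_s: 17.05
position: [0.553, -0.1242, 0.0283]
tcp_rot: [-0.0, 0.684, 0.729, 0.0]
contact_force: [-0.2, -0.2, -1.8]
finger_gap: 0.0408
gripper_force: 13.3
```

Request:
{"name": "step_arm", "arguments": {
  "plan": [
    {"delta_pos": [0,0,0],"yaw": 0},
    {"delta_pos": [0,0,0],"yaw": 0},
    {"delta_pos": [0,0,0],"yaw": 0}
  ],
  "claw": -0.1
}}

```text
time_s: 17.35
position: [0.553, -0.1243, 0.0284]
tcp_rot: [0.0, 0.684, 0.729, -0.0]
contact_force: [0.1, 0.2, -1.2]
finger_gap: 0.0391
gripper_force: 26.1
```

Request:
{"name": "step_arm", "arguments": {
  "plan": [
    {"delta_pos": [0,0,0],"yaw": 0},
    {"delta_pos": [0,0,0],"yaw": 0},
    {"delta_pos": [0,0,0],"yaw": 0}
  ],
  "claw": -0.3
}}

```text
time_s: 17.65
position: [0.553, -0.1242, 0.0283]
tcp_rot: [-0.0, 0.684, 0.729, -0.0]
contact_force: [-0.1, 0.2, -0.4]
finger_gap: 0.0387
gripper_force: 26.3
```

Gripped (26 N at 38.7 mm). Lift inside the lane and shift left a little.

Request:
{"name": "step_arm", "arguments": {
  "plan": [
    {"delta_pos": [0,0,-0.004],"yaw": 0},
    {"delta_pos": [0,0,-0.005],"yaw": 0},
    {"delta_pos": [0,-0.002,-0.005],"yaw": 0},
    {"delta_pos": [0,-0.003,-0.003],"yaw": 0},
    {"delta_pos": [0,-0.002,0],"yaw": 0},
    {"delta_pos": [0,0,0],"yaw": 0}
  ]
}}

```text
time_s: 18.25
position: [0.5455, -0.1246, 0.0455]
tcp_rot: [-0.0, 0.684, 0.729, -0.0]
contact_force: [-0.1, 0.1, -2.1]
finger_gap: 0.0389
gripper_force: 26.4
```

Run:
```python
from h import *
s=status.state(); print(s["position"],s["contact_force"],s["finger_gap"],s["gripper_force"])
p=eyes.get_image("side"); r=spotter.cut_out("shell",p)
for q in r[:2]:
    P,_=cloud(p,q["pixels"]); print(q["p"],len(P),np.percentile(P,[3,50,97],axis=0).round(4))
cv2.imwrite("pics/s7.png",cv2.resize(p["frame"][140:220,280:360],(560,560),interpolation=cv2.INTER_CUBIC)[:,:,::-1])
```

```text
[ 0.54545014 -0.12458721  0.04545276] [-0.10176559  0.06336284 -2.05769662] 0.03889920788998866 26.40925168991089
```

View pics/s7.png

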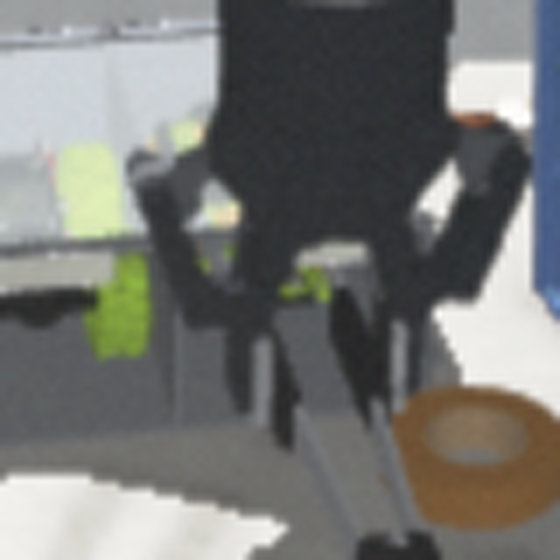

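Request:
{"name": "step_arm", "arguments": {
  "plan": [
    {"delta_pos": [-0.01,-0.0002,0],"yaw": 0},
    {"delta_pos": [-0.02,-0.0003,0],"yaw": 0},
    {"delta_pos": [-0.02,-0.0003,0],"yaw": 0},
    {"delta_pos": [-0.02,-0.0003,0],"yaw": 0},
    {"delta_pos": [-0.015,-0.0003,0],"yaw": 0},
    {"delta_pos": [0,0,0],"yaw": 0}
  ]
}}

```text
time_s: 18.95
position: [0.5509, -0.2126, 0.0454]
tcp_rot: [0.001, 0.685, 0.728, 0.0]
contact_force: [0.1, -0.2, -0.9]
finger_gap: 0.0386
gripper_force: 26.4
```

```bash
cat > sh.py <<'E'
from h import *
np.set_printoptions(precision=4,suppress=True)
s=status.state(); print(s["position"],s["contact_force"],s["finger_gap"],s["gripper_force"])
for n in ("scene","side","wrist"):
    p=eyes.get_image(n)
    for q in spotter.cut_out("shell",p)[:1]:
        P,_=cloud(p,q["pixels"]); print(n,round(q["p"],2),len(P),np.round(q["xy"]),"\n",np.percentile(P,[2,50,98],axis=0))
    save(p,n+"_l")
E
python3 sh.py
```

```text
[ 0.5509 -0.2126  0.0454] [ 0.1475 -0.1996 -0.9438] 0.03858270148762169 26.395938098430634
scene 0.71 184 [292. 215.] 
 [[ 0.5103 -0.1073  0.0297]
 [ 0.5381 -0.0915  0.0435]
 [ 0.5614 -0.079   0.0486]]
side 0.73 515 [342. 233.] 
 [[ 0.5177 -0.341   0.0003]
 [ 0.5555 -0.2783  0.0629]
 [ 0.5737 -0.0612  0.07  ]]
wrist 0.69 4000 [312.  13.] 
 [[ 0.5116 -0.1039  0.0011]
 [ 0.5421 -0.0988  0.0381]
 [ 0.5722 -0.0929  0.0444]]
```

Request:
{"name": "step_arm", "arguments": {
  "plan": [
    {"delta_pos": [-0.01,-0.0002,0],"yaw": 0},
    {"delta_pos": [-0.02,-0.0003,0],"yaw": 0},
    {"delta_pos": [-0.025,-0.0004,0],"yaw": 0},
    {"delta_pos": [-0.025,-0.0004,0],"yaw": 0},
    {"delta_pos": [-0.025,-0.0004,0],"yaw": 0},
    {"delta_pos": [-0.02,-0.0003,0],"yaw": 0},
    {"delta_pos": [-0.015,0,0],"yaw": 0},
    {"delta_pos": [0,0,0],"yaw": 0}
  ]
}}

```text
time_s: 20.05
position: [0.5574, -0.3532, 0.0455]
tcp_rot: [0.002, 0.685, 0.728, -0.0]
contact_force: [0.0, -0.3, -2.9]
finger_gap: 0.0392
gripper_force: 26.4
```

```bash
python3 sh.py
```

```text
[ 0.5574 -0.3532  0.0455] [ 0.016  -0.2614 -2.8524] 0.03915770263339068 26.424002945423126
scene 0.96 554 [338. 194.] 
 [[ 0.5149 -0.2424  0.0219]
 [ 0.5262 -0.2057  0.0433]
 [ 0.569  -0.1666  0.0649]]
side 0.69 824 [361. 271.] 
 [[ 0.5202 -0.48    0.0032]
 [ 0.5621 -0.4025  0.0629]
 [ 0.5831 -0.1856  0.07  ]]
wrist 0.67 3945 [314.  14.] 
 [[ 0.5187 -0.2434  0.0011]
 [ 0.5493 -0.2383  0.038 ]
 [ 0.5789 -0.2324  0.0442]]
```

Request:
{"name": "step_arm", "arguments": {
  "plan": [
    {"delta_pos": [0,0,-0.012],"yaw": 0},
    {"delta_pos": [0,0,-0.02],"yaw": 0},
    {"delta_pos": [0,0,-0.018],"yaw": 0},
    {"delta_pos": [-0.001,-0.012,0],"yaw": 0},
    {"delta_pos": [-0.0025,-0.025,0],"yaw": 0},
    {"delta_pos": [-0.0025,-0.027,0],"yaw": 0},
    {"delta_pos": [-0.0025,-0.027,0],"yaw": 0},
    {"delta_pos": [-0.0025,-0.027,0],"yaw": 0},
    {"delta_pos": [-0.0025,-0.027,0],"yaw": 0},
    {"delta_pos": [-0.0025,-0.025,0],"yaw": 0},
    {"delta_pos": [-0.002,-0.018,0],"yaw": 0},
    {"delta_pos": [0,0,0],"yaw": 0}
  ]
}}

```text
time_s: 21.55
position: [0.3676, -0.3785, 0.0951]
tcp_rot: [-0.002, 0.685, 0.729, 0.0]
contact_force: [0.0, 0.4, -2.1]
finger_gap: 0.0389
gripper_force: 26.8
```

Request:
{"name": "step_arm", "arguments": {
  "plan": [
    {"delta_pos": [0,0,0],"yaw": 3},
    {"delta_pos": [0,0,0],"yaw": 5},
    {"delta_pos": [0,0,0],"yaw": 6},
    {"delta_pos": [0,0,0],"yaw": 6},
    {"delta_pos": [0,0,0],"yaw": 6},
    {"delta_pos": [0,0,0],"yaw": 6},
    {"delta_pos": [0,0,0],"yaw": 6},
    {"delta_pos": [0,0,0],"yaw": 6},
    {"delta_pos": [0,0,0],"yaw": 4},
    {"delta_pos": [0,0,0],"yaw": 2},
    {"delta_pos": [0,0,0],"yaw": 0}
  ]
}}

```text
time_s: 22.65
position: [0.371, -0.379, 0.0953]
tcp_rot: [-0.0, 0.928, 0.372, 0.0]
contact_force: [-0.1, 0.6, -2.1]
finger_gap: 0.039
gripper_force: 26.8
```

Request:
{"name": "step_arm", "arguments": {
  "plan": [
    {"delta_pos": [0,0,0],"yaw": 3},
    {"delta_pos": [0,0,0],"yaw": 5},
    {"delta_pos": [0,0,0],"yaw": 6},
    {"delta_pos": [0,0,0],"yaw": 6},
    {"delta_pos": [0,0,0],"yaw": 6},
    {"delta_pos": [0,0,0],"yaw": 6},
    {"delta_pos": [0,0,0],"yaw": 6},
    {"delta_pos": [0,0,0],"yaw": 4},
    {"delta_pos": [0,0,0],"yaw": 1.7},
    {"delta_pos": [0,0,0],"yaw": 0},
    {"delta_pos": [0,0,0],"yaw": 0}
  ]
}}

```text
time_s: 23.75
position: [0.3707, -0.3793, 0.0953]
tcp_rot: [-0.0, 1.0, 0.001, -0.0]
contact_force: [-0.8, 0.1, -2.0]
finger_gap: 0.039
gripper_force: 26.8
```

```bash
python3 sh.py
```

```text
[ 0.3707 -0.3793  0.0953] [-0.7891  0.1369 -2.0079] 0.03897719508632819 26.787191927433014
scene 0.89 799 [413. 154.] 
 [[ 0.4747 -0.4096  0.072 ]
 [ 0.513  -0.3795  0.0944]
 [ 0.5611 -0.3509  0.1155]]
side 0.97 1289 [344. 252.] 
 [[ 0.4785 -0.4103  0.0019]
 [ 0.5341 -0.3966  0.0944]
 [ 0.583  -0.3236  0.1165]]
wrist 0.65 3729 [313.  14.] 
 [[ 0.4747 -0.4007  0.076 ]
 [ 0.4797 -0.3786  0.0885]
 [ 0.4845 -0.3486  0.0941]]
```

Request:
{"name": "step_arm", "arguments": {
  "plan": [
    {"delta_pos": [0.01,-0.0025,0],"yaw": 0},
    {"delta_pos": [0.018,-0.004,0.01],"yaw": 0},
    {"delta_pos": [0.013,-0.0035,0.02],"yaw": 0},
    {"delta_pos": [0,0,0.017],"yaw": 0},
    {"delta_pos": [0,0,0.01],"yaw": 0},
    {"delta_pos": [0,0,0.004],"yaw": 0},
    {"delta_pos": [0,0,0],"yaw": 0},
    {"delta_pos": [0,0,0],"yaw": 0}
  ]
}}

```text
time_s: 24.85
position: [0.4118, -0.3699, 0.0348]
tcp_rot: [0.0, 1.0, -0.0, 0.0]
contact_force: [-0.3, -0.0, -1.3]
finger_gap: 0.0389
gripper_force: 26.8
```

```bash
python3 sh.py
```

```text
[ 0.4118 -0.3699  0.0348] [-0.3268 -0.0035 -1.2799] 0.038898113821710746 26.788750290870667
scene 0.82 681 [397. 167.] 
 [[ 0.5158 -0.3975  0.0117]
 [ 0.5536 -0.3716  0.0349]
 [ 0.5972 -0.3415  0.0554]]
side 0.94 1247 [361. 268.] 
 [[ 0.519  -0.4012  0.0032]
 [ 0.5725 -0.3857  0.0345]
 [ 0.624  -0.3443  0.0566]]
wrist 0.81 3776 [314.  15.] 
 [[ 0.5158 -0.3991  0.0158]
 [ 0.5209 -0.3692  0.0283]
 [ 0.5255 -0.3392  0.0339]]
```

Position is good, so I'll lower the last millimetres.

Request:
{"name": "step_arm", "arguments": {
  "plan": [
    {"delta_pos": [0,0,0.003],"yaw": 0},
    {"delta_pos": [0,0,0.002],"yaw": 0},
    {"delta_pos": [0,0,0.001],"yaw": 0},
    {"delta_pos": [0,0,0],"yaw": 0},
    {"delta_pos": [0,0,0],"yaw": 0}
  ]
}}

```text
time_s: 25.65
position: [0.4116, -0.3694, 0.0283]
tcp_rot: [-0.0, 1.0, -0.0, -0.0]
contact_force: [-0.8, -0.4, -2.2]
finger_gap: 0.0391
gripper_force: 26.8
```

Request:
{"name": "step_arm", "arguments": {
  "plan": [
    {"delta_pos": [0,0,0.001],"yaw": 0},
    {"delta_pos": [0,0,0],"yaw": 0},
    {"delta_pos": [0,0,0],"yaw": 0}
  ]
}}

```text
time_s: 25.95
position: [0.4117, -0.3696, 0.0274]
tcp_rot: [0.0, 1.0, -0.0, 0.0]
contact_force: [-0.4, 0.0, 0.4]
finger_gap: 0.0387
gripper_force: 26.6
```

Request:
{"name": "step_arm", "arguments": {
  "plan": [
    {"delta_pos": [0,0,0],"yaw": 0},
    {"delta_pos": [0,0,0],"yaw": 0},
    {"delta_pos": [0,0,0],"yaw": 0}
  ],
  "claw": -0.04,
  "newtons": 20
}}

```text
time_s: 26.25
position: [0.4116, -0.3694, 0.0272]
tcp_rot: [-0.0, 1.0, -0.0, -0.0]
contact_force: [-0.0, -0.4, -1.5]
finger_gap: 0.0411
gripper_force: 13.1
```

Request:
{"name": "step_arm", "arguments": {
  "plan": [
    {"delta_pos": [0,0,0],"yaw": 0},
    {"delta_pos": [0,0,0],"yaw": 0},
    {"delta_pos": [0,0,0],"yaw": 0},
    {"delta_pos": [0,0,0],"yaw": 0}
  ],
  "claw": 0.07
}}

```text
time_s: 26.65
position: [0.4116, -0.3694, 0.0273]
tcp_rot: [-0.0, 1.0, -0.0, -0.0]
contact_force: [0.7, 0.6, -2.0]
finger_gap: 0.0458
gripper_force: 12.0
```

```bash
python3 sh.py
python3 - <<'E'
import cv2,numpy as np
a=cv2.imread("pics/scene_l.png")[120:220,330:490]; b=cv2.imread("pics/side_l.png")[210:310,280:440]
cv2.imwrite("pics/m8.png",np.vstack([cv2.resize(x,(480,300),interpolation=cv2.INTER_CUBIC) for x in (a,b)]))
E
```

```text
[ 0.4116 -0.3694  0.0273] [ 0.684   0.5803 -1.9957] 0.04576577979909622 12.045415788888931
scene 0.57 671 [398. 164.] 
 [[ 0.5162 -0.4017  0.0051]
 [ 0.5529 -0.3731  0.0286]
 [ 0.597  -0.3419  0.0492]]
side 0.94 1153 [360. 270.] 
 [[ 0.5196 -0.401   0.0057]
 [ 0.5726 -0.3811  0.0293]
 [ 0.623  -0.345   0.0501]]
wrist 0.77 4345 [315.  14.] 
 [[ 0.5158 -0.3977  0.0066]
 [ 0.521  -0.3695  0.0206]
 [ 0.5257 -0.3404  0.0272]]
```

View pics/m8.png

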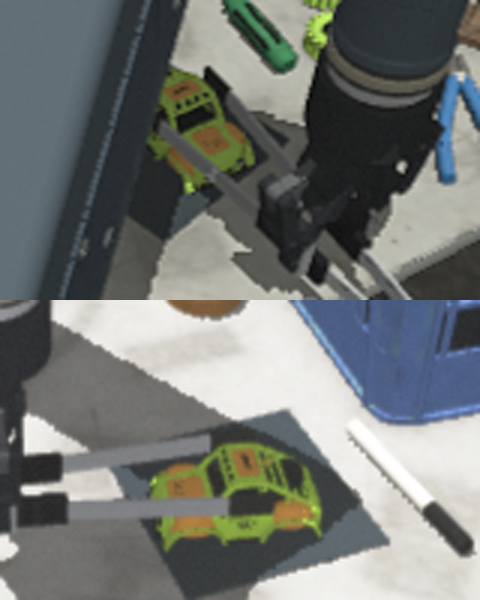

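The body stands upright on the mat (side crop at (235,495)) with the jaws open on both sides. I'll lift straight up.

Request:
{"name": "step_arm", "arguments": {
  "plan": [
    {"delta_pos": [0,0,-0.004],"yaw": 0},
    {"delta_pos": [0,0,-0.008],"yaw": 0},
    {"delta_pos": [0,0,-0.012],"yaw": 0},
    {"delta_pos": [0,0,-0.015],"yaw": 0},
    {"delta_pos": [0,0,-0.02],"yaw": 0},
    {"delta_pos": [0,0,-0.02],"yaw": 0},
    {"delta_pos": [0,0,0],"yaw": 0}
  ]
}}

```text
time_s: 27.65
position: [0.4131, -0.3713, 0.1098]
tcp_rot: [0.003, 1.0, -0.0, 0.002]
contact_force: [1.0, -0.9, -1.5]
finger_gap: 0.0459
gripper_force: 12.1
```

```bash
python3 sh.py
```

```text
[ 0.4131 -0.3713  0.1098] [ 0.9816 -0.8636 -1.4808] 0.04591337200220652 12.054378390312195
scene 0.65 1030 [393. 166.] 
 [[ 0.5152 -0.3994  0.0024]
 [ 0.5573 -0.3642  0.0277]
 [ 0.6083 -0.3418  0.0489]]
side 0.67 1495 [358. 272.] 
 [[ 0.5175 -0.4006  0.0036]
 [ 0.5695 -0.3832  0.0286]
 [ 0.6229 -0.3286  0.0501]]
wrist 0.61 4986 [314.  22.] 
 [[ 0.5163 -0.3989  0.0096]
 [ 0.5291 -0.3687  0.0272]
 [ 0.5404 -0.3387  0.0323]]
```

Body unmoved. Rotate the tongs back toward the free bench.

Request:
{"name": "step_arm", "arguments": {
  "plan": [
    {"delta_pos": [0,0,0],"yaw": -3},
    {"delta_pos": [0,0,0],"yaw": -5},
    {"delta_pos": [0,0,0],"yaw": -6},
    {"delta_pos": [0,0,0],"yaw": -6},
    {"delta_pos": [0,0,0],"yaw": -6},
    {"delta_pos": [0,0,0],"yaw": -6},
    {"delta_pos": [0,0,0],"yaw": -6},
    {"delta_pos": [0,0,0],"yaw": -6},
    {"delta_pos": [0,0,0],"yaw": -6},
    {"delta_pos": [0,0,0],"yaw": -6},
    {"delta_pos": [0,0,0],"yaw": -6},
    {"delta_pos": [0,0,0],"yaw": -6}
  ]
}}

```text
time_s: 29.15
position: [0.4112, -0.369, 0.1053]
tcp_rot: [-0.001, 0.828, 0.561, -0.0]
contact_force: [0.0, 0.0, -1.3]
finger_gap: 0.0458
gripper_force: 12.1
```

Request:
{"name": "step_arm", "arguments": {
  "plan": [
    {"delta_pos": [0,0,0],"yaw": -6},
    {"delta_pos": [0,0,0],"yaw": -6},
    {"delta_pos": [0,0,0],"yaw": -6},
    {"delta_pos": [0,0,0],"yaw": -4},
    {"delta_pos": [0,0,0],"yaw": -2},
    {"delta_pos": [0,0,0],"yaw": 0},
    {"delta_pos": [0,0,0],"yaw": 0}
  ]
}}

```text
time_s: 29.85
position: [0.4114, -0.3692, 0.1057]
tcp_rot: [-0.001, 0.695, 0.719, 0.0]
contact_force: [-0.1, -0.5, -1.9]
finger_gap: 0.0456
gripper_force: 12.0
```

Request:
{"name": "step_arm", "arguments": {
  "plan": [
    {"delta_pos": [0.015,0.01,0],"yaw": 0},
    {"delta_pos": [0.025,0.017,0],"yaw": 0},
    {"delta_pos": [0.025,0.017,0],"yaw": 0},
    {"delta_pos": [0.01,0.007,0.01],"yaw": 0},
    {"delta_pos": [0,0,0.025],"yaw": 0},
    {"delta_pos": [0,0,0.025],"yaw": 0},
    {"delta_pos": [0,0,0.02],"yaw": 0},
    {"delta_pos": [0,0,0.008],"yaw": 0},
    {"delta_pos": [0,0,0],"yaw": 0},
    {"delta_pos": [0,0,0],"yaw": 0}
  ]
}}

```text
time_s: 30.85
position: [0.4602, -0.2933, 0.0185]
tcp_rot: [0.0, 0.695, 0.719, -0.0]
contact_force: [0.7, 0.3, -2.0]
finger_gap: 0.0459
gripper_force: 12.0
```

```bash
python3 jaws.py
```

```text
[ 0.4602 -0.2933  0.0185] 0.04593461487086557 12.045883387327194 [ 0.6846  0.3436 -1.9835]
wrist 0.88
-0.04 718 x [0.4444 0.4768] z [0.0261 0.0375 0.0391]
-0.01 2018 x [0.4381 0.4817] z [0.0276 0.0428 0.0441]
0.02 2789 x [0.436 0.482] z [0.0276 0.043  0.0443]
0.05 2614 x [0.4344 0.4821] z [0.0265 0.039  0.0441]
0.08 2206 x [0.4305 0.484 ] z [0.0269 0.0385 0.04  ]
0.11 1316 x [0.4282 0.4854] z [0.0275 0.0384 0.0402]
scene tongs_jaws 0.84 [326. 238.] [ 0.4362 -0.1167  0.06  ]
scene 0.92
-0.13 54 x [0.4481 0.4706] z [0.0286 0.041  0.0436]
-0.1 139 x [0.4486 0.4724] z [0.0245 0.0358 0.0429]
-0.01 59 x [0.4726 0.4785] z [0.0254 0.0361 0.0424]
0.02 156 x [0.4338 0.478 ] z [0.0238 0.0377 0.0437]
0.05 113 x [0.432  0.4807] z [0.0247 0.0341 0.042 ]
0.08 97 x [0.4281 0.4822] z [0.025  0.0339 0.0388]
0.11 79 x [0.4245 0.4835] z [0.0262 0.034  0.0385]
0.14 51 x [0.4195 0.485 ] z [0.027  0.0341 0.0399]
0.17 47 x [0.4185 0.4225] z [0.0262 0.0356 0.0411]
side tongs_jaws 0.65 [291. 205.] [ 0.457  -0.1601  0.06  ]
side 0.58
-0.13 153 x [0.4505 0.4751] z [0.0258 0.0385 0.0443]
-0.1 64 x [0.4503 0.4739] z [0.0349 0.0419 0.0448]
-0.07 34 x [0.4474 0.473 ] z [0.0253 0.0376 0.0397]
-0.04 28 x [0.4435 0.4756] z [0.0253 0.0367 0.0406]
-0.01 105 x [0.4363 0.4827] z [0.0262 0.0413 0.0535]
0.02 47 x [0.4292 0.4816] z [0.0264 0.0427 0.0461]
0.05 12 x [0.474  0.4807] z [0.0259 0.0395 0.043 ]
0.08 10 x [0.4294 0.4319] z [0.0291 0.0384 0.0408]
0.11 7 x [0.4266 0.4283] z [0.0251 0.0274 0.0355]
0.17 6 x [0.4196 0.4238] z [0.0294 0.0402 0.0413]
```

Level. I'll lower the last 19 mm.

Request:
{"name": "step_arm", "arguments": {
  "plan": [
    {"delta_pos": [0,0,0.008],"yaw": 0},
    {"delta_pos": [0,0,0.006],"yaw": 0},
    {"delta_pos": [0,0,0.003],"yaw": 0},
    {"delta_pos": [0,0,0.001],"yaw": 0},
    {"delta_pos": [0,0,0],"yaw": 0},
    {"delta_pos": [0,0,0],"yaw": 0}
  ]
}}

```text
time_s: 31.9
position: [0.46, -0.2928, 0.0003]
tcp_rot: [0.0, 0.695, 0.719, -0.0]
contact_force: [-0.3, -0.1, -2.3]
finger_gap: 0.0459
gripper_force: 12.0
```

Request:
{"name": "step_arm", "arguments": {
  "plan": [
    {"delta_pos": [0,0,0.001],"yaw": 0},
    {"delta_pos": [0,0,0],"yaw": 0},
    {"delta_pos": [0,0,0],"yaw": 0}
  ]
}}

```text
time_s: 32.2
position: [0.4602, -0.2929, -0.0005]
tcp_rot: [0.0, 0.695, 0.719, -0.0]
contact_force: [0.8, -0.6, -0.3]
finger_gap: 0.0459
gripper_force: 12.0
```

Touching down; open, then lift away.

Request:
{"name": "step_arm", "arguments": {
  "plan": [
    {"delta_pos": [0,0,0],"yaw": 0},
    {"delta_pos": [0,0,0],"yaw": 0},
    {"delta_pos": [0,0,0],"yaw": 0},
    {"delta_pos": [0,0,0],"yaw": 0},
    {"delta_pos": [0,0,0],"yaw": 0}
  ],
  "claw": 0.35
}}

```text
time_s: 32.7
position: [0.46, -0.2928, -0.0006]
tcp_rot: [0.0, 0.695, 0.719, 0.0]
contact_force: [-0.5, -0.8, 0.0]
finger_gap: 0.0577
gripper_force: 0.0
```

Request:
{"name": "step_arm", "arguments": {
  "plan": [
    {"delta_pos": [0,0,-0.01],"yaw": 0},
    {"delta_pos": [0,0,-0.015],"yaw": 0},
    {"delta_pos": [0,0,-0.03],"yaw": 0},
    {"delta_pos": [0,0,-0.045],"yaw": 0},
    {"delta_pos": [0,0,-0.045],"yaw": 0},
    {"delta_pos": [0,0,-0.03],"yaw": 0},
    {"delta_pos": [0,0,0],"yaw": 0}
  ]
}}

```text
time_s: 33.4
position: [0.4623, -0.2948, 0.1797]
tcp_rot: [0.006, 0.695, 0.719, -0.0]
contact_force: [0.9, -0.4, 0.1]
finger_gap: 0.0577
gripper_force: 0.0
```

```bash
sed -i 's/(P\[:,2\]>t\[2\]-.01)/(P[:,2]<.04)/;s/(abs(P\[:,0\]-t\[0\])<.06)/(abs(P[:,0]-.46)<.06)/' jaws.py; python3 jaws.py; python3 sh.py
```

```text
[ 0.4623 -0.2948  0.1797] 0.057744861355732605 0.0 [ 0.8791 -0.4126  0.1161]
wrist 0.66
-0.13 154 x [0.451  0.4749] z [0.0224 0.0243 0.0256]
-0.1 469 x [0.4507 0.4751] z [0.0147 0.023  0.0255]
-0.07 147 x [0.4478 0.4745] z [0.0149 0.0196 0.0206]
-0.04 165 x [0.4445 0.4766] z [0.0147 0.0196 0.0207]
-0.01 392 x [0.4368 0.4821] z [0.0187 0.024  0.0256]
0.02 489 x [0.4357 0.4824] z [0.0202 0.0242 0.0256]
0.05 363 x [0.4335 0.4825] z [0.0155 0.0224 0.0253]
0.08 243 x [0.4299 0.4843] z [0.0143 0.0197 0.0208]
0.11 274 x [0.426  0.4861] z [0.0141 0.0195 0.0208]
0.14 248 x [0.4229 0.4878] z [0.0145 0.0197 0.0209]
scene tongs_jaws 0.56 [327. 244.] [ 0.4245 -0.1108  0.06  ]
scene 0.79
-0.13 47 x [0.4488 0.4707] z [0.0139 0.0219 0.0238]
-0.1 97 x [0.4484 0.4716] z [0.013  0.0193 0.0242]
-0.07 34 x [0.4448 0.4728] z [0.0128 0.0152 0.0181]
-0.04 35 x [0.4415 0.475 ] z [0.0126 0.0166 0.0189]
-0.01 96 x [0.4342 0.4793] z [0.0132 0.021  0.0236]
0.02 100 x [0.4333 0.479 ] z [0.0127 0.0208 0.0244]
0.05 48 x [0.4319 0.479 ] z [0.0131 0.0176 0.0234]
0.08 44 x [0.4273 0.4835] z [0.0128 0.0164 0.0184]
0.11
[... 493 characters left out ...]
 0.4796] z [0.0163 0.0229 0.0256]
0.05 18 x [0.4329 0.4797] z [0.0131 0.0219 0.0252]
0.08 10 x [0.4288 0.4321] z [0.0136 0.0186 0.0205]
0.11 17 x [0.4246 0.4857] z [0.015  0.0182 0.0199]
0.14 15 x [0.4216 0.4682] z [0.0138 0.0182 0.0211]
0.17 11 x [0.4186 0.4861] z [0.0147 0.0185 0.022 ]
[ 0.4595 -0.2923  0.1731] [ 0.2681  0.4552 -0.6065] 0.057731407172557515 0.0
scene 0.61 1083 [395. 166.] 
 [[ 0.5153 -0.399   0.0054]
 [ 0.5602 -0.362   0.0274]
 [ 0.6142 -0.3417  0.0488]]
side 0.62 1442 [358. 275.] 
 [[ 0.5176 -0.4007  0.0072]
 [ 0.5696 -0.3835  0.0288]
 [ 0.6224 -0.3474  0.0498]]
wrist 0.84 5652 [434. 256.] 
 [[ 0.5169 -0.3898  0.0094]
 [ 0.5735 -0.3556  0.0303]
 [ 0.6212 -0.3389  0.0505]]
```

Tongs lie flat and the body stands at about (0.571, −0.370), 19 mm from the mat's middle. I'm handing in.

```bash
python3 -c "
from cell import manip
print(manip.close_job())"
```

```text
the job is handed in; nothing more can be done
None
```

The job is handed in: by my measurements the body stands upright on the mat about 19 mm from its middle and the tongs lie flat on the bench clear of it; the hand-in returned no verdict.

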